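# Tip the sorted beads into the bead cabinet and shut the drawer

## Task

Pick up the white sorting tray by its handle and, with its mouth held low over the open top drawer of the bead cabinet, tip it so that all six beads slide into the drawer without any being spilled. Then set the empty tray back down flat on the blue cutting mat (not dropped), and push the drawer fully shut without slamming it, leaving the jar, scissors and tape dispenser where they are.

Things in the scene. Friction and masses are not known exactly. Their poses are not given: they have to be found in the camera images.
- tray: White bead tray, 100 g. Origin: centre of the pan's underside (3 mm above the table at the start), x to the open mouth, z up. Floor 2.5 mm, walls 3 mm thick, 18 mm high: back at x = -45 mm; sides 92 mm apart over all up to x = 15 mm, then tapering to 52 mm at the mouth, x = 65 mm. Slick: beads stay while it is level, begin to slide at 13 to 20 degrees; 35 to 45 degrees empties it.
- tray_grip (a point): Where to grip the tray: middle of its orange handle, 85 mm behind the tray's origin, 28 mm above its underside; axes as the tray's. The handle is a level straight bar, 18 mm wide (y; grip across this), 16 mm tall (z = 20 to 36 mm in the tray's frame), x = -51 to -115 mm. Tray and beads weigh about 180 g with their centre of mass 80 mm ahead of here: grip firmly (40 N).
- tray_mouth (a point): Middle of the pouring edge: the front end of the tray's floor, upper side, 65 mm ahead of the tray's origin. Axes as the tray's.
- bead0: Chunky glazed ceramic bead, orange cube, 18 mm edge, with a dark thread hole, 13 g, loose on the tray at the start. Origin at its centre.
- bead1: Chunky glazed ceramic bead, teal drum, 20 mm diameter and 16 mm tall, with a dark thread hole, 13 g, loose on the tray at the start. Origin at its centre.
- bead2: Chunky glazed ceramic bead, lime-green hexagonal bead, 20 mm across flats and 14 mm tall, with a dark thread hole, 13 g, loose on the tray at the start. Origin at its centre.
- bead3: Chunky glazed ceramic bead, blue cube, 18 mm edge, with a dark thread hole, 13 g, loose on the tray at the start. Origin at its centre.
- bead4: Chunky glazed ceramic bead, yellow drum, 20 mm diameter and 16 mm tall, with a dark thread hole, 13 g, loose on the tray at the start. Origin at its centre.
- bead5: Chunky glazed ceramic bead, crimson hexagonal bead, 20 mm across flats and 14 mm tall, with a dark thread hole, 13 g, loose on the tray at the start. Origin at its centre.
- cabinet: Desktop bead cabinet of brown wood, fixed, 200 mm wide, 220 mm deep, 123 mm high. Origin: on the table under the middle of the carcass's front edge; x points into the cabinet (away from the robot), y along its front, z up. The full-width top drawer stands open towards the robot; the two small drawers below are shut and do not move.
- drawer (a joint): How far the top drawer is pulled out, in m: 0 fully shut (front panel against the carcass), 0.15 its limit; 0.115 to 0.145 at the start. It slides along the cabinet's x with 1 N of friction and stays where it is left; a few newtons on the knob or front panel push it home to a hard stop at 0.
- drawer_in (a point): Centre of the top drawer's inner floor, 71 mm above the table, moving with it; axes as the cabinet's. Inside 180 mm long (x), 166 mm wide (y), walls 5 mm, rim 108 mm above the table. Only the part in front of the carcass is open from above: it is as long as the drawer is pulled out, less 5 mm. Front panel 10 mm thick, 196 mm wide, 60.5 to 116.5 mm above the table.
- drawer_knob (a point): Middle of the end face of the light wooden knob (24 mm diameter) on the drawer's white front panel, 88 mm above the table, 30 mm in front of the carcass when the drawer is shut; the panel's face is 20 mm behind it. Axes as the cabinet's.
- mat: Blue cutting mat with a pale grid, fixed, 300 mm (x) by 220 mm (y), 3 mm thick. Origin: centre of its underside, on the table. It lies left or right of the cabinet; the tray starts on the half of it nearer the robot.
- mat_top (a point): Centre of the mat's upper side, 3 mm above the table. Axes as the mat's.
- jar: Bystander: closed glass jar with a brass-coloured cap, 60 mm diameter, 85 mm tall, on the far end of the mat. Origin: centre of its foot, z up.
- scissors: Bystander: scissors with pink handles, about 135 mm long and 9 mm high, lying on the far end of the mat. Origin near the pivot; x points to the blade tips.
- tape: Bystander: desktop tape dispenser, 95 mm long, 25 mm wide, 64 mm tall, standing on the bare table at the robot's left. Origin: centre of its foot.
Things that resemble listed ones, but are neither listed nor needed, are in the scene too. Several things look just like the tray: the one meant starts farthest to the robot's left.

How it is judged:
On the way, in this order (a step that is already met when the one before it is completed fails the run):
1. the tray is tipped, mouth down by more than 0.15 rad, with its mouth over the drawer and less than 60 mm above the drawer's rim (angle between tray's own z axis and vertical above 0.15 rad and x of tray_mouth in the frame of drawer_in between -0.1 and 0.07 m and y of tray_mouth in the frame of drawer_in between -0.09 and 0.09 m and z of tray_mouth in the frame of drawer_in between 0 and 0.097 m and z of tray in the frame of drawer_in above 0.03 m and value of joint drawer above 0.08 m), for 0.05 s.
2. all six beads lie in the drawer while it is still open (x of bead0 in the frame of drawer_in between -0.093 and 0.093 m and y of bead0 in the frame of drawer_in between -0.086 and 0.086 m and z of bead0 in the frame of drawer_in between 0 and 0.04 m and x of bead1 in the frame of drawer_in between -0.093 and 0.093 m and y of bead1 in the frame of drawer_in between -0.086 and 0.086 m and z of bead1 in the frame of drawer_in between 0 and 0.04 m and x of bead2 in the frame of drawer_in between -0.093 and 0.093 m and y of bead2 in the frame of drawer_in between -0.086 and 0.086 m and z of bead2 in the frame of drawer_in between 0 and 0.04 m and x of bead3 in the frame of drawer_in between -0.093 and 0.093 m and y of bead3 in the frame of drawer_in between -0.086 and 0.086 m and z of bead3 in the frame of drawer_in between 0 and 0.04 m and x of bead4 in the frame of drawer_in between -0.093 and 0.093 m and y of bead4 in the frame of drawer_in between -0.086 and 0.086 m and z of bead4 in the frame of drawer_in between 0 and 0.04 m and x of bead5 in the frame of drawer_in between -0.093 and 0.093 m and y of bead5 in the frame of drawer_in between -0.086 and 0.086 m and z of bead5 in the frame of drawer_in between 0 and 0.04 m and value of joint drawer above 0.06 m), for 0.2 s.
At the end, for the whole second after the job is handed in: All six beads lie inside the top drawer below its rim; the drawer is shut to within 4 mm; the empty tray lies flat (within 0.06 rad) and still on the cutting mat, its origin within 130 mm (mat x) and 95 mm (mat y) of the mat's centre (x of bead0 in the frame of drawer_in between -0.093 and 0.093 m and y of bead0 in the frame of drawer_in between -0.086 and 0.086 m and z of bead0 in the frame of drawer_in between 0 and 0.04 m and x of bead1 in the frame of drawer_in between -0.093 and 0.093 m and y of bead1 in the frame of drawer_in between -0.086 and 0.086 m and z of bead1 in the frame of drawer_in between 0 and 0.04 m and x of bead2 in the frame of drawer_in between -0.093 and 0.093 m and y of bead2 in the frame of drawer_in between -0.086 and 0.086 m and z of bead2 in the frame of drawer_in between 0 and 0.04 m and x of bead3 in the frame of drawer_in between -0.093 and 0.093 m and y of bead3 in the frame of drawer_in between -0.086 and 0.086 m and z of bead3 in the frame of drawer_in between 0 and 0.04 m and x of bead4 in the frame of drawer_in between -0.093 and 0.093 m and y of bead4 in the frame of drawer_in between -0.086 and 0.086 m and z of bead4 in the frame of drawer_in between 0 and 0.04 m and x of bead5 in the frame of drawer_in between -0.093 and 0.093 m and y of bead5 in the frame of drawer_in between -0.086 and 0.086 m and z of bead5 in the frame of drawer_in between 0 and 0.04 m and value of joint drawer below 0.004 m and x of tray in the frame of mat_top between -0.13 and 0.13 m and y of tray in the frame of mat_top between -0.095 and 0.095 m and z of tray in the frame of mat_top between -0.003 and 0.004 m and angle between tray's own z axis and vertical below 0.06 rad and linear speed of tray below 0.02 m/s); the robot touches nothing.
It fails at once if a bead is spilled onto the mat, or lies on the table away from the tray (contact force between any of bead0, bead1, bead2, bead3, bead4, bead5 and mat above 0.03 N or (height (world z) of bead0 below 0.035 m and horizontal distance between bead0 and tray above 0.1 m) or (height (world z) of bead1 below 0.035 m and horizontal distance between bead1 and tray above 0.1 m) or (height (world z) of bead2 below 0.035 m and horizontal distance between bead2 and tray above 0.1 m) or (height (world z) of bead3 below 0.035 m and horizontal distance between bead3 and tray above 0.1 m) or (height (world z) of bead4 below 0.035 m and horizontal distance between bead4 and tray above 0.1 m) or (height (world z) of bead5 below 0.035 m and horizontal distance between bead5 and tray above 0.1 m)).
It fails at once if the tray is dropped (falling faster than 0.6 m/s out of the fingers) (linear speed of tray above 0.6 m/s and contact force between the fingers and tray below 0.1 N).
It fails at once if the drawer is slammed (faster than 0.6 m/s) (velocity of joint drawer below -0.6 m/s).
It fails at once if the jar, the scissors or the tape dispenser is moved by more than 25 mm or the jar is tipped over (distance of any of jar, scissors, tape from where it was at the start of the episode above 0.025 m or angle between jar's own z axis and vertical above 0.4 rad).
It also fails if it takes over 69 s, if anything falls off the work surface, if the arm or the gripper's body presses on something with over 40 N, if the wrist force passes 120 N, or if a joint passes its speed limit or range.

## Robot

A 6-joint arm with a two-finger parallel gripper is mounted at the origin on the work surface. World frame = base frame: x ahead of the robot, y to its left, z up, the work surface at z = 0. Lengths are in m, angles in rad, forces in N, time in s.
With the tool pointing down it reaches from about 0.425 to 0.95 m from the base axis. Payload 3.5 kg.
Tool frame: the origin (TCP) lies midway between the tips of the shut fingers; the grasp point (between the pads) lies 19 mm behind it; z points along the fingers, y is the line along which they close (so a half turn about z gives the same grasp; the last joint's range is limited). The gripper opens to 85 mm and grips with 20 to 120 N. Pads are 22 mm wide; open, the fingers measure 114 mm over their backs; the gripper's body (76 mm by 85 mm) begins 54 mm behind the grasp point. The pads swing forward as they close: fully open they stand 13 mm farther back than shut.
Start: joints at [1.152, 0.286, 1.577, -0, 1.279, -0.15], TCP at [0.179, 0.651, 0.231] pointing down, gripper open.
Joint ranges: [-2.77, 2.77], [-0.9, 2.22], [0.21, 2.48], [-1.53, 4.67], [0.24, 2.81], [-2.84, 2.84]. Speed limits (rad/s): [2.79, 2.79, 3.14, 3.14, 3.14, 3.14].

## Interface

Orientations are given as a rotation vector (axis times angle).
In Python, from workcell import sensors, eyes, job gives the robot as it stands.
- The arm moves only by the tool carry_out, never from a script. Its argument "motion" is a list of rows, each an object with "dp": the shift along the world's x, y, z in mm, a list of three; "rotation": the turn, a rotation vector about the world's x, y, z in rad, a list of three; "hand": the finger opening in mm, from 0 to 85.4. In form: [{"dp": [x, y, z], "rotation": [wx, wy, wz], "hand": hand}, ...]. A call has exactly 10 rows; each row is the pose to reach, as a shift and turn from the pose commanded when the call began; what a row does not reach only later rows make up. A row lasts 1/10 s, in which the tool goes at most 50 mm and 8.59 degrees, less where a joint would pass 70% of its speed; a pose out of reach is approached as far as the arm can. A call with a gripper value outside its range is refused whole. The fingers move at their own pace and stop on an object; "newtons" is the grip in N (left out, the last holds). Time passes only in rows, so rows that repeat a pose let the fingers close, or fill a call up. It gives the time, the measured TCP pose, the force, the opening and the grip force at its end, in the units of the state.
- sensors.get_state(): the state, without advancing time (a new reading comes with each control period).
- eyes.snapshot(name): name is "scene" or "side" or "wrist"; returns a dict with "img" (480x640x3 uint8, red, green, blue), "fx", "fy", "cx", "cy" (pixels), "rvec" (rotation vector, rad) and "tvec" (3), from world to camera coordinates, as OpenCV has them. Camera axes: x right, y down, z forward; pixel columns grow to the right and rows downward; lengths in m; the calibration is good to about 2 mm. A picture is of the moment at which its call begins. There is no depth.
- job.job_done(): hands the job in; it is judged then, once.
The state is a dict: "t": time; "joints": joint angles; "qd": joint speeds; "effort": joint torques, N m; "eef_pos": TCP position; "orientation": TCP orientation; "force": force on the tool from outside, world axes, zero at the start; "wrist_torque": the same for the moment, N m; "width": opening from 0.0 (shut) to 1.0 (fully open); "grip_force": force on a finger pad.
Only numpy, scipy, OpenCV 4.12 (cv2) and the standard library are available. Lean on these libraries where they do the work, as an engineer would, in place of code of your own. Each camera call takes 0.05 s, during which the arm holds its last target. There are 200 camera calls.

## Working session

There is one attempt and no reset: what is moved stays moved. The work goes in short steps, Python scripts to look and compute and a tool call to move; the robot and the scene stay as the last step left them, time stands still between calls to the robot, and variables do not carry over. Pictures are saved under pics/ and viewed, at most 10 in all, crops included, and the job is handed in when it is done.

Besides the shell and the picture viewer there is one more tool, called as a command line: name --argument value ..., lists and objects as JSON in quotes. carry_out: Moves the arm, as the interface text tells. Its arguments: {"type":"object","properties":{"motion":{"type":"array"},"newtons":{"type":"number"}},"required":["motion"]}

```bash
mkdir -p pics
cat > h.py <<'E'
import numpy as np, cv2
from workcell import sensors, eyes, job
def snap(n):
    s=eyes.snapshot(n); s['K']=np.array([[s['fx'],0,s['cx']],[0,s['fy'],s['cy']],[0,0,1.]])
    s['R']=cv2.Rodrigues(np.array(s['rvec'],float))[0]; s['t']=np.array(s['tvec'],float).ravel(); return s
def save(s,f,crop=None,scale=1):
    im=s['img'][...,::-1]
    if crop: x0,y0,x1,y1=crop; im=im[y0:y1,x0:x1]
    if scale!=1: im=cv2.resize(im,None,fx=scale,fy=scale,interpolation=cv2.INTER_CUBIC)
    cv2.imwrite('pics/'+f,im)
def ray(s,uv):
    d=s['R'].T@np.linalg.inv(s['K'])@np.array([uv[0],uv[1],1.]); return -s['R'].T@s['t'],d
def onz(s,uv,z):
    c,d=ray(s,uv); return c+d*(z-c[2])/d[2]
def proj(s,p):
    q=s['K']@(s['R']@np.array(p,float)+s['t']); return q[:2]/q[2]
E
python3 - <<'E'
from h import *
a=snap('scene');b=snap('side')
save(a,'scene0.png');save(b,'side0.png')
for s in(a,b):print(-s['R'].T@s['t'],s['R'][2])
print(sensors.get_state())
E
```

```text
[0.97319243 0.31808533 0.88763844] [-0.45370959 -0.25579135 -0.85365004]
[ 0.30761196 -0.76833431  0.90030939] [ 0.19099105  0.70717541 -0.68075353]
{'t': 0.1, 'joints': array([ 1.15203399e+00,  2.87119146e-01,  1.57805117e+00,  2.37674146e-05,
        1.27859423e+00, -1.49970539e-01]), 'qd': array([-0.00034706, -0.00226073, -0.00477085, -0.00048305, -0.00230249,
       -0.00186143]), 'effort': array([ 3.55068059e-04, -4.07295120e+01, -2.93699151e+01, -1.32428395e-04,
        3.35850375e-03, -1.39057227e-05]), 'eef_pos': array([0.1789576 , 0.65022266, 0.23004631]), 'orientation': array([-0.42087317, -3.11263461,  0.00326392]), 'force': array([-0.63058705,  0.12823337, -0.02418573]), 'wrist_torque': array([ 0.02459984,  0.0139674 , -0.0241444 ]), 'grip_force': 0.0, 'width': 1.001789162874085}
```

View pics/scene0.png

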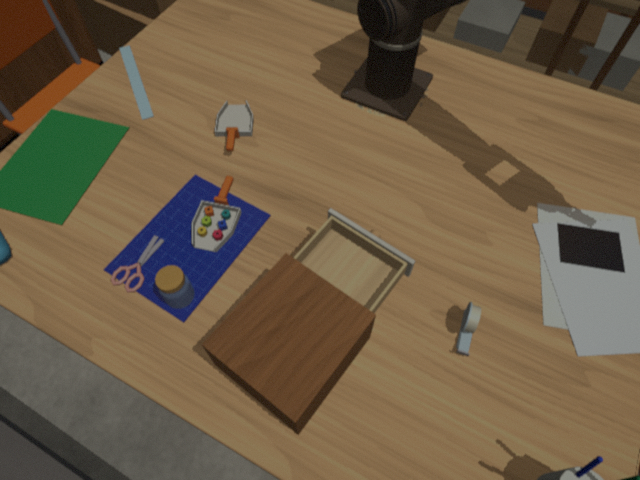

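View pics/side0.png

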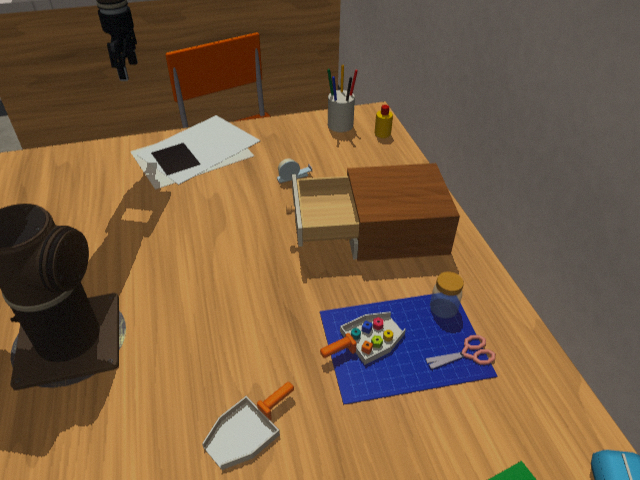

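The scene picture shows two tray-like things: one full of beads on the blue mat at (217,228) with its handle at (225,188), and an empty one on bare wood at (234,120). In the side view they are at (373,336) and (242,435). The loaded one is farther from the side camera, so it has the larger y and is farther to the robot's left, which makes it the one to take. The cabinet is at (290,340) with its drawer open. I'll check this choice in a close crop and measure.

Run:
```python
from h import *
a=snap('scene');b=snap('side')
save(a,'crop0.png',(170,160,430,440),2.1)
def comps(s,lo,hi,n):
    m=cv2.inRange(cv2.cvtColor(s['img'],cv2.COLOR_RGB2HSV),lo,hi)
    k,l,st,c=cv2.connectedComponentsWithStats(m)
    o=sorted(range(1,k),key=lambda i:-st[i,4])[:n]
    return [(st[i],c[i],(l==i).astype(np.uint8)) for i in o]
for nm,s in(('scene',a),('side',b)):
    print(nm)
    for st,c,m in comps(s,(5,190,110),(14,255,255),5):
        r=cv2.minAreaRect(cv2.findNonZero(m)); p=cv2.boxPoints(r)
        print('orange',st,np.round(c,1),np.round(onz(s,c,.031),4),np.round(r[1],1))
    st,c,m=comps(s,(112,150,60),(128,255,255),1)[0]
    h=cv2.convexHull(cv2.findNonZero(m)); ap=cv2.approxPolyDP(h,8,True)[:,0]
    print('mat',st,[(tuple(q),tuple(np.round(onz(s,q,.003)[:2],4))) for q in ap.tolist()])
for n,q,z in(('cabFL',(289,256),.123),('cabFR',(375,319),.123),('cabBR',(297,428),.123),('cabBL',(204,345),.123),('dr1',(330,211),.1165),('dr2',(412,262),.1165)):
    print('scene',n,np.round(onz(a,q,z),4))
for n,q,z in(('cabFa',(347,171),.123),('cabFb',(357,223),.123),('cabBb',(455,210),.123),('cabBa',(441,165),.123),('dr1',(293,178),.1165),('dr2',(298,233),.1165)):
    print('side',n,np.round(onz(b,q,z),4))
```

```text
scene
orange [   3   59   96   74 1846] [50.2 95.2] [ 0.4709 -0.7451  0.031 ] [ 20.1 110. ]
orange [227 129  10  10  35] [231.6 132.4] [ 0.358  -0.2558  0.031 ] [9. 9.]
orange [228 136   3   7  11] [228.9 138.6] [ 0.3781 -0.2502  0.031 ] [6. 2.]
orange [223 192   3   3   5] [224.4 193.4] [ 0.5194 -0.1673  0.031 ] [1.4 2.8]
orange [231 145   2   4   4] [231.8 146.5] [ 0.3959 -0.2301  0.031 ] [0.6 3.2]
mat [ 105  176  164  145 7068] [((268, 215), (np.float64(0.5082), np.float64(-0.0629))), ((183, 320), (np.float64(0.8001), np.float64(-0.0809))), ((105, 269), (np.float64(0.7865), np.float64(-0.294))), ((195, 176), (np.float64(0.4951), np.float64(-0.2736)))]
side
orange [257 382  37  32 395] [274.7 397.2] [ 0.37   -0.2505  0.031 ] [15.  40.5]
orange [320 334  36  22 285] [337.6 344.8] [ 0.5102 -0.1707  0.031 ] [12.2 36.4]
orange [166  32  93  23 276] [210.9  43.5] [0.4379 1.276  0.031 ] [ 3.3 94.4]
orange [373 199  42  22 256] [394.2 210.2] [0.7601 0.1809 0.031 ] [20.3 41.8]
orange [363 177  37  29 162] [384.3 190.4] [0.7636 0.2616 0.031 ] [28.8 33.6]
mat [ 320  295  177  109 9192] [((496, 375), (np.float64(0.7884), np.float64(-0.2949))), ((344, 403), (np.float64(0.4916), np.float64(-0.2775))), ((320, 312), (np.float64(0.5046), np.float64(-0.0616))), ((427, 295), (np.float64(0.7415), np.float64(-0.0752))), ((460, 304), (np.float64(0.7997), np.float64(-0.1167)))]
scene cabFL [0.6304 0.0701 0.123 ]
scene cabFR [0.6668 0.2604 0.123 ]
scene cabBR [0.8811 0.2296 0.123 ]
scene cabBL [0.8424 0.0303 0.123 ]
scene dr1 [0.5023 0.0884 0.1165]
scene dr2 [0.5315 0.2733 0.1165]
side cabFa [0.6543 0.2468 0.123 ]
side cabFb [0.6193 0.0604 0.123 ]
side cabBb [0.8427 0.0469 0.123 ]
side cabBa [0.8841 0.2125 0.123 ]
side dr1 [0.524  0.2609 0.1165]
side dr2 [0.4904 0.0686 0.1165]
```

View pics/crop0.png

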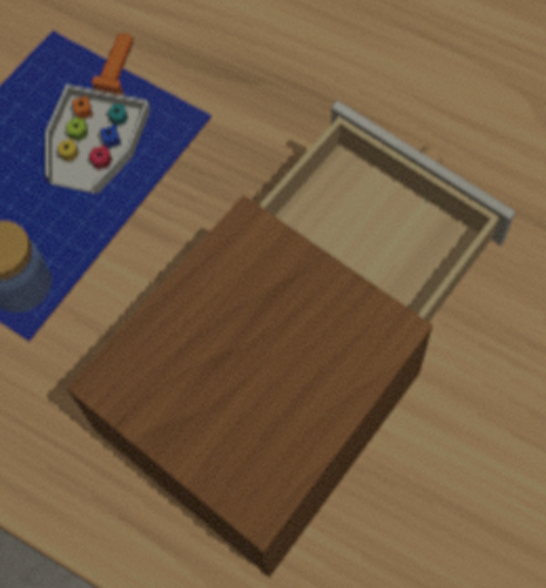

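The crop shows the loaded tray at crop (97,135), with the handle running from (124,38) to (108,85) and its mouth pointing away from the robot. The drawer is open and empty. The choice of tray holds, so I'll move towards it and look with the wrist camera.

carry_out --motion '[{"dp": [270,-400,60],"rotation": [0,0,0.1],"hand": 85},{"dp": [270,-400,60],"rotation": [0,0,0.1],"hand": 85},{"dp": [270,-400,60],"rotation": [0,0,0.1],"hand": 85},{"dp": [270,-400,60],"rotation": [0,0,0.1],"hand": 85},{"dp": [270,-400,60],"rotation": [0,0,0.1],"hand": 85},{"dp": [270,-400,60],"rotation": [0,0,0.1],"hand": 85},{"dp": [270,-400,60],"rotation": [0,0,0.1],"hand": 85},{"dp": [270,-400,60],"rotation": [0,0,0.1],"hand": 85},{"dp": [270,-400,60],"rotation": [0,0,0.1],"hand": 85},{"dp": [270,-400,60],"rotation": [0,0,0.1],"hand": 85}]' --newtons 60

```text
t: 1.2
eef_pos: [0.4504, 0.2483, 0.2918]
orientation: [0.267, 3.129, -0.0]
force: [0.9, -0.5, 0.3]
width: 0.995
grip_force: 0.0
```

Run:
```python
from h import *
w=snap('wrist');save(w,'w0.png');print(-w['R'].T@w['t'],w['R'][2],sensors.get_state()['joints'])
a=snap('scene')
f=lambda x,y:(170+x/2.1,160+y/2.1)
for n,p,z in(('tip',f(126,38),.039),('base',f(108,84),.039),('mouthL',f(50,180),.012),('mouthR',f(98,190),.012),('backL',f(68,88),.021),('backR',f(147,101),.021)):
    print(n,np.round(onz(a,p,z),4))
```

```text
[0.37195619 0.26014671 0.4338713 ] [ 0.30282493 -0.05234012 -0.95160789] [ 0.30100637 -0.1156568   1.89472207 -0.00424449  1.35969588 -1.09523629]
tip [ 0.4821 -0.1758  0.039 ]
base [ 0.5417 -0.1584  0.039 ]
mouthL [ 0.6552 -0.1578  0.012 ]
mouthR [ 0.6417 -0.108   0.012 ]
backL [ 0.557  -0.2033  0.021 ]
backR [ 0.5313 -0.1196  0.021 ]
```

View pics/w0.png

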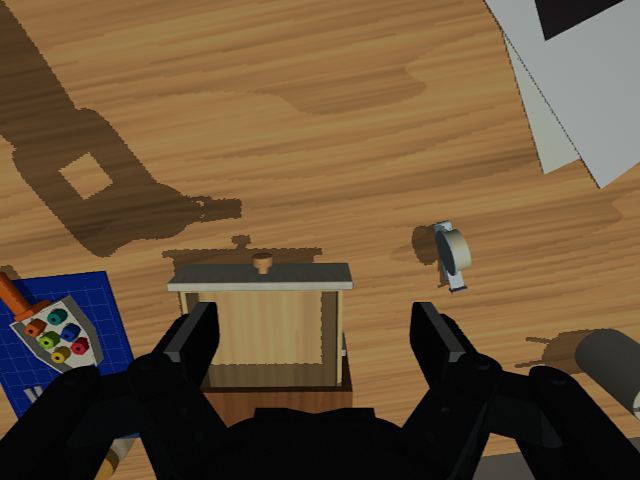

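The wrist view shows the drawer panel edge from (167,284) to (353,282), the knob at (263,257), the carcass front edge near row 388, and the tray at (55,335). Next I'll go above the tray handle. Scene rays put it at about (0.511,-0.168) with a yaw of about 0.27.

carry_out --motion '[{"dp": [60,-416,-142],"rotation": [0,0,0.44],"hand": 60},{"dp": [60,-416,-142],"rotation": [0,0,0.44],"hand": 60},{"dp": [60,-416,-142],"rotation": [0,0,0.44],"hand": 60},{"dp": [60,-416,-142],"rotation": [0,0,0.44],"hand": 60},{"dp": [60,-416,-142],"rotation": [0,0,0.44],"hand": 60},{"dp": [60,-416,-142],"rotation": [0,0,0.44],"hand": 60},{"dp": [60,-416,-142],"rotation": [0,0,0.44],"hand": 60},{"dp": [60,-416,-142],"rotation": [0,0,0.44],"hand": 60},{"dp": [60,-416,-142],"rotation": [0,0,0.44],"hand": 60},{"dp": [60,-416,-142],"rotation": [0,0,0.44],"hand": 60}]'

```text
t: 2.3
eef_pos: [0.5086, -0.1678, 0.1471]
orientation: [0.419, -3.111, -0.002]
force: [-0.1, 0.3, 0.1]
width: 0.703
grip_force: 0.0
```

Run:
```python
from h import *
w0=cv2.imread('pics/w0.png')
w=snap('wrist');save(w,'w1.png')
m=cv2.inRange(cv2.cvtColor(w['img'],cv2.COLOR_RGB2HSV),(4,150,70),(16,255,255))
k,l,st,c=cv2.connectedComponentsWithStats(m)
for i in sorted(range(1,k),key=lambda i:-st[i,4])[:4]:
    r=cv2.minAreaRect(cv2.findNonZero((l==i).astype(np.uint8)));p=cv2.boxPoints(r)
    print(st[i],np.round(c[i]),np.round(onz(w,c[i],.037),4),[np.round(onz(w,q,.037)[:2],4).tolist() for q in p])
st=sensors.get_state();print(st['eef_pos'],st['orientation'],st['joints'],proj(w,st['eef_pos']))
```

```text
[ 270  189   54  114 2653] [302. 245.] [ 0.5164 -0.1772  0.037 ] [[0.5702, -0.1932], [0.4715, -0.1933], [0.4709, -0.1568], [0.5707, -0.1524]]
[ 229    0   46   81 2216] [253.  38.] [ 0.3843 -0.2451  0.037 ] [[0.3673, -0.2647], [0.3589, -0.2484], [0.4022, -0.2244], [0.4114, -0.2417]]
[175 445   2   1   2] [176. 445.] [ 0.7504 -0.2445  0.037 ] [[0.7503, -0.244], [0.7503, -0.244], [0.7505, -0.2449], [0.7505, -0.2449]]
[181 217   1   1   1] [181. 217.] [ 0.5188 -0.2733  0.037 ] [[0.5188, -0.2733], [0.5188, -0.2733], [0.5188, -0.2733], [0.5188, -0.2733]]
[ 0.5086617  -0.16725045  0.14733038] [ 4.19072689e-01 -3.11094088e+00 -2.41934283e-03] [-5.07104002e-01  6.78646249e-02  1.98898336e+00 -3.27687252e-04
  1.08771129e+00 -2.34555414e+00] [317.81696324 308.85599535]
```

View pics/w1.png

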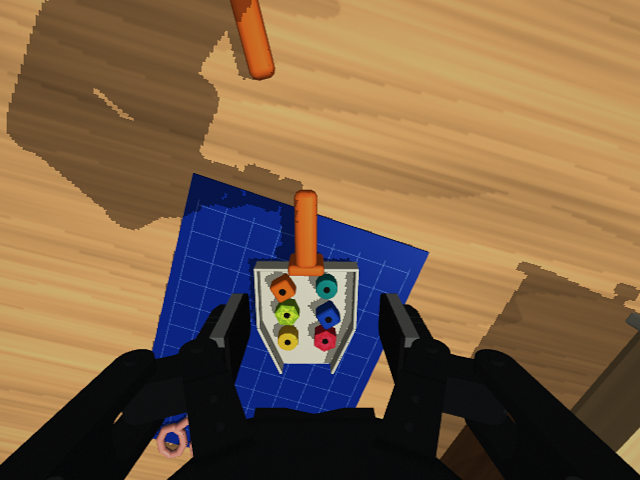

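The wrist view shows the handle bar from (305,191) to (306,256), and the tray nearly square to the tool: back wall (255,268)–(357,268), mouth (281,368)–(331,366). I'll compute the grip point and the cabinet geometry.

Run:
```python
from h import *
w=snap('wrist');s=sensors.get_state()
g={}
for n,p,z in(('tip',(305,191),.037),('base',(306,255),.039),('bL',(254,265),.021),('bR',(358,265),.021),('mL',(282,371),.021),('mR',(331,371),.021)):
    g[n]=onz(w,p,z)[:2];print(n,np.round(g[n],4))
m=(g['mL']+g['mR'])/2;b=(g['bL']+g['bR'])/2;d=m-b;e=g['bR']-g['bL'];print('len',np.hypot(*d),'w',np.hypot(*e),'yaw',np.arctan2(d[1],d[0]),np.arctan2(-e[0],e[1]))
h=g['base']-g['tip'];print('handle yaw',np.arctan2(h[1],h[0]),np.hypot(*h),'grip',(g['tip']+h/np.hypot(*h)*.03), 'from pan',b-d/np.hypot(*d)*.040)
Rt=cv2.Rodrigues(s['orientation'])[0];print('tool yaw',np.arctan2(-Rt[0,1],Rt[1,1]))
# wrist pose 0 extrinsics recorded: cabinet from first wrist view
c=np.array([0.37195619,0.26014671,0.4338713]);Rw=w['R']@cv2.Rodrigues(s['orientation'])[0]
R0=Rw@cv2.Rodrigues(np.array([.267,3.129,0]))[0].T;q={'R':R0,'t':-R0@c,'K':w['K']}
for n,p,z in(('panL',(352,282),.1165),('panR',(167,285),.1165),('cabL',(352,388),.123),('knob',(263,257),.088)):
    print(n,np.round(onz(q,p,z),4))
```

```text
tip [ 0.4739 -0.185 ]
base [ 0.523  -0.1711]
bL [ 0.5503 -0.2108]
bR [ 0.5265 -0.124 ]
mL [ 0.6509 -0.1614]
mR [ 0.6384 -0.1157]
len 0.11009492682668905 w 0.09003717934029598 yaw 0.2649631630257508 0.26739269627494927
handle yaw 0.2763871167775054 0.050989428176172594 grip [ 0.50278525 -0.17685882] from pan [ 0.49978153 -0.17788511]
tool yaw 0.2689820711726129
panL [0.5243 0.2737 0.1165]
panR [0.4948 0.0828 0.1165]
cabL [0.6525 0.2554 0.123 ]
knob [0.4912 0.182  0.088 ]
```

carry_out --motion '[{"dp": [-7,-10,-20],"rotation": [0,0,0],"hand": 60},{"dp": [-7,-10,-45],"rotation": [0,0,0],"hand": 60},{"dp": [-7,-10,-75],"rotation": [0,0,0],"hand": 60},{"dp": [-7,-10,-93],"rotation": [0,0,0],"hand": 60},{"dp": [-7,-10,-93],"rotation": [0,0,0],"hand": 60},{"dp": [-7,-10,-93],"rotation": [0,0,0],"hand": 60},{"dp": [-7,-10,-93],"rotation": [0,0,0],"hand": 60},{"dp": [-7,-10,-93],"rotation": [0,0,0],"hand": 60},{"dp": [-7,-10,-93],"rotation": [0,0,0],"hand": 60},{"dp": [-7,-10,-93],"rotation": [0,0,0],"hand": 60}]'

```text
t: 3.4
eef_pos: [0.5026, -0.1754, 0.057]
orientation: [-0.424, 3.112, -0.001]
force: [0.1, -0.5, 0.6]
width: 0.7
grip_force: 0.0
```

Run:
```python
from h import *
w=snap('wrist');save(w,'w2.png',(160,120,480,440),1.8);s=sensors.get_state()
print(s['eef_pos'],s['orientation'])
m=cv2.inRange(cv2.cvtColor(w['img'],cv2.COLOR_RGB2HSV),(4,150,60),(16,255,255))
k,l,st,c=cv2.connectedComponentsWithStats(m)
i=max((i for i in range(1,k) if st[i,1]>20),key=lambda i:st[i,4]);print(st[i])
rows=np.where((l==i).any(1))[0]
for r in rows[::12]:
    x=np.where(l[r]==i)[0];print(r,x.min(),x.max(),np.round(onz(w,((x.min()+x.max())/2,r),.036)[:2],4))
for a in((0,0),(.02,.0055)):
    print(proj(w,[.502+a[0],-.177+a[1],.036]))
```

```text
[ 0.50243797 -0.17544862  0.05680063] [-4.24278737e-01  3.11215052e+00 -7.79340332e-04]
[ 262  230   76  150 5510]
230 306 320 [ 0.4714 -0.186 ]
242 295 329 [ 0.4777 -0.1848]
254 296 329 [ 0.484  -0.1828]
266 296 328 [ 0.4905 -0.1812]
278 297 328 [ 0.4971 -0.1791]
290 297 328 [ 0.5039 -0.1773]
302 297 327 [ 0.511  -0.1756]
314 290 334 [ 0.5181 -0.1736]
326 289 335 [ 0.5254 -0.1716]
338 287 337 [ 0.533  -0.1695]
350 264 335 [ 0.5426 -0.1743]
362 262 296 [ 0.5537 -0.1837]
374 270 288 [ 0.5619 -0.1817]
[313.91239126 287.01346726]
[313.8091724  320.85125483]
```

View pics/w2.png

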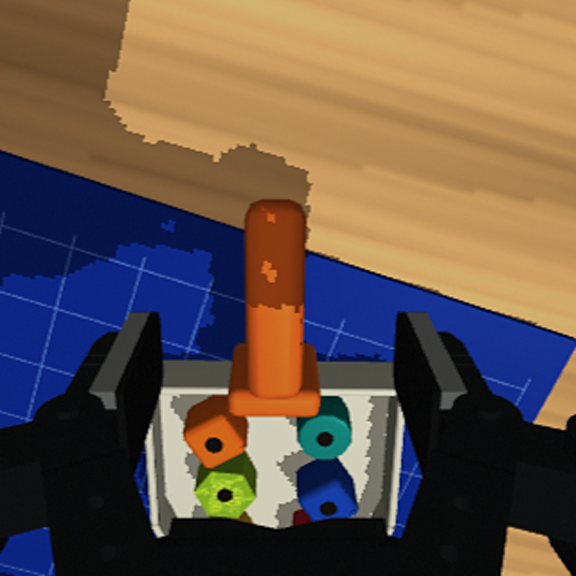

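The crop shows the handle centred between the open fingers, bar at crop (275,205)–(275,375), with the tray square to the tool. I'll descend and close.

carry_out --motion '[{"dp": [-2,-3,-15],"rotation": [0,0,0],"hand": 60},{"dp": [-2,-3,-32],"rotation": [0,0,0],"hand": 60},{"dp": [-2,-3,-46],"rotation": [0,0,0],"hand": 60},{"dp": [-2,-3,-46],"rotation": [0,0,0],"hand": 60},{"dp": [-2,-3,-46],"rotation": [0,0,0],"hand": 40},{"dp": [-2,-3,-46],"rotation": [0,0,0],"hand": 28},{"dp": [-2,-3,-46],"rotation": [0,0,0],"hand": 22},{"dp": [-2,-3,-46],"rotation": [0,0,0],"hand": 16},{"dp": [-2,-3,-46],"rotation": [0,0,0],"hand": 10},{"dp": [-2,-3,-46],"rotation": [0,0,0],"hand": 10}]' --newtons 60

```text
t: 4.45
eef_pos: [0.5008, -0.1785, 0.0112]
orientation: [-0.425, 3.112, -0.001]
force: [0.0, 1.1, 3.9]
width: 0.202
grip_force: 59.3
```

Gripped at 59 N with an opening of about 17 mm. I'll lift smoothly.

carry_out --motion '[{"dp": [0,0,5],"rotation": [0,0,0],"hand": 10},{"dp": [0,0,17],"rotation": [0,0,0],"hand": 10},{"dp": [0,0,37],"rotation": [0,0,0],"hand": 10},{"dp": [0,0,61],"rotation": [0,0,0],"hand": 10},{"dp": [0,0,87],"rotation": [0,0,0],"hand": 10},{"dp": [0,0,113],"rotation": [0,0,0],"hand": 10},{"dp": [0,0,135],"rotation": [0,0,0],"hand": 10},{"dp": [0,0,151],"rotation": [0,0,0],"hand": 10},{"dp": [0,0,160],"rotation": [0,0,0],"hand": 10},{"dp": [0,0,165],"rotation": [0,0,0],"hand": 10}]'

```text
t: 5.45
eef_pos: [0.5002, -0.1783, 0.1763]
orientation: [-0.425, 3.112, -0.001]
force: [0.4, -0.1, -1.7]
width: 0.198
grip_force: 58.6
```

Run:
```python
from h import *
w=snap('wrist');s=sensors.get_state();print(s['eef_pos'],s['orientation'],s['force'])
save(w,'w3.png',(200,200,440,440),1.5)
# expected tray point pixels in hand if unchanged: back corners & mouth corners tops, in world at lift dz
z=s['eef_pos'][2];c,sn=np.cos(.268),np.sin(.268)
for n,x,y,zt in(('bL',-45,-46,18),('bR',-45,46,18),('mL',65,-26,18),('mR',65,26,18),('tip',-115,0,36)):
    dx=(x+85)/1000;y/=1000
    p=[s['eef_pos'][0]+c*dx-sn*y,s['eef_pos'][1]+sn*dx+c*y,z-.0082+zt/1000];print(n,np.round(proj(w,p)))
```

```text
[ 0.5004042  -0.17833555  0.17643762] [-4.24699164e-01  3.11181301e+00 -1.30416593e-03] [ 0.2077486  -0.16474259 -1.93861206]
bL [222. 391.]
bR [410. 392.]
mL [271. 543.]
mR [359. 544.]
tip [317. 274.]
```

View pics/w3.png

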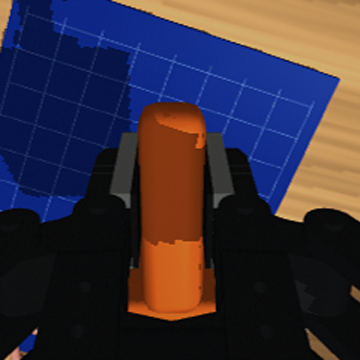

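The tray is held straight; the handle tip is at (315,270) against (317,274) expected, so there is no sag. I'll carry it over to the drawer in two smooth calls.

carry_out --motion '[{"dp": [-1,5,0],"rotation": [0,0,-0.004],"hand": 10},{"dp": [-3,15,0],"rotation": [0,0,-0.012],"hand": 10},{"dp": [-7,30,0],"rotation": [0,0,-0.023],"hand": 10},{"dp": [-10,48,1],"rotation": [0,0,-0.037],"hand": 10},{"dp": [-15,68,1],"rotation": [0,0,-0.053],"hand": 10},{"dp": [-20,90,1],"rotation": [0,0,-0.07],"hand": 10},{"dp": [-24,112,1],"rotation": [0,0,-0.087],"hand": 10},{"dp": [-29,134,2],"rotation": [0,0,-0.105],"hand": 10},{"dp": [-34,156,2],"rotation": [0,0,-0.122],"hand": 10},{"dp": [-39,178,2],"rotation": [0,0,-0.139],"hand": 10}]'

```text
t: 6.5
eef_pos: [0.4599, 0.0015, 0.1762]
orientation: [0.206, -3.133, -0.002]
force: [-0.0, 0.6, -1.4]
width: 0.203
grip_force: 58.6
```

carry_out --motion '[{"dp": [-5,22,0],"rotation": [0,0,-0.017],"hand": 10},{"dp": [-9,43,0],"rotation": [0,0,-0.034],"hand": 10},{"dp": [-14,63,0],"rotation": [0,0,-0.049],"hand": 10},{"dp": [-18,82,0],"rotation": [0,0,-0.064],"hand": 10},{"dp": [-22,100,0],"rotation": [0,0,-0.078],"hand": 10},{"dp": [-26,117,0],"rotation": [0,0,-0.091],"hand": 10},{"dp": [-29,132,0],"rotation": [0,0,-0.103],"hand": 10},{"dp": [-32,146,0],"rotation": [0,0,-0.114],"hand": 10},{"dp": [-34,157,0],"rotation": [0,0,-0.123],"hand": 10},{"dp": [-36,165,0],"rotation": [0,0,-0.129],"hand": 10}]'

```text
t: 7.5
eef_pos: [0.4238, 0.1658, 0.1762]
orientation: [0.006, -3.139, -0.0]
force: [0.2, 0.0, -2.0]
width: 0.196
grip_force: 58.7
```

Run:
```python
from h import *
a=snap('scene');b=snap('side');s=sensors.get_state();print(s['eef_pos'],s['orientation'],s['joints'],s['grip_force'])
A=cv2.resize(a['img'][170:350,200:440],None,fx=1.6,fy=1.6);B=cv2.resize(b['img'][120:300,240:480],None,fx=1.6,fy=1.6)
cv2.imwrite('pics/pair.png',np.hstack([A,B])[...,::-1])
```

```text
[0.42415387 0.16566628 0.17654189] [ 7.38981438e-03 -3.13980418e+00 -1.44338995e-04] [ 1.48725193e-01 -1.58838596e-01  2.14891447e+00  3.83480234e-04
  1.15326414e+00 -1.42693412e+00] 58.659775257110596
```

View pics/pair.png

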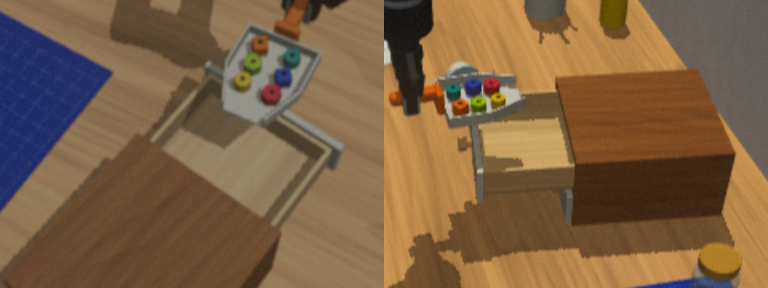

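The left half (scene) shows the six beads in the tray, with the mouth at pair (250,120) over the drawer opening. The right half (side) shows the tray level just above the front panel. I'll tip it now, rotating about the mouth and lowering slightly.

carry_out --motion '[{"dp": [0,0,1],"rotation": [0,0.02,0],"hand": 10},{"dp": [0.4,0,1],"rotation": [0,0.04,0],"hand": 10},{"dp": [0.6,0,0],"rotation": [0,0.06,0],"hand": 10},{"dp": [1,0,-1],"rotation": [0,0.08,0],"hand": 10},{"dp": [1.3,0,-2],"rotation": [0,0.1,0],"hand": 10},{"dp": [1.8,0,-3],"rotation": [0,0.12,0],"hand": 10},{"dp": [2.3,0,-3],"rotation": [0,0.14,0],"hand": 10},{"dp": [2.8,0,-3],"rotation": [0,0.16,0],"hand": 10},{"dp": [3.4,0,-2],"rotation": [0,0.18,0],"hand": 10},{"dp": [4,0,0],"rotation": [0,0.2,0],"hand": 10}]'

```text
t: 8.6
eef_pos: [0.4293, 0.1648, 0.1774]
orientation: [0.005, -2.94, -0.0]
force: [0.6, -0.1, -2.1]
width: 0.196
grip_force: 58.7
```

carry_out --motion '[{"dp": [1,0,4],"rotation": [0,0.03,0],"hand": 10},{"dp": [2.4,0,8.7],"rotation": [0,0.06,0],"hand": 10},{"dp": [3.8,0,13],"rotation": [0,0.09,0],"hand": 10},{"dp": [5.4,0,17],"rotation": [0,0.12,0],"hand": 10},{"dp": [7,0,21],"rotation": [0,0.15,0],"hand": 10},{"dp": [8.8,0,25.5],"rotation": [0,0.18,0],"hand": 10},{"dp": [10.7,0,29.6],"rotation": [0,0.21,0],"hand": 10},{"dp": [12.7,0,33.6],"rotation": [0,0.24,0],"hand": 10},{"dp": [14.8,0,37.6],"rotation": [0,0.27,0],"hand": 10},{"dp": [17,0,41.5],"rotation": [0,0.3,0],"hand": 10}]'

```text
t: 9.6
eef_pos: [0.4468, 0.1648, 0.2195]
orientation: [0.004, -2.641, -0.001]
force: [-0.5, -0.5, -1.5]
width: 0.2
grip_force: 58.8
```

carry_out --motion '[{"dp": [3,0,4.5],"rotation": [0,0.036,0],"hand": 10},{"dp": [6,0,8.8],"rotation": [0,0.072,0],"hand": 10},{"dp": [9,0,13],"rotation": [0,0.108,0],"hand": 10},{"dp": [12.5,0,17.5],"rotation": [0,0.144,0],"hand": 10},{"dp": [16,0,21.5],"rotation": [0,0.18,0],"hand": 10},{"dp": [19.5,0,25.5],"rotation": [0,0.215,0],"hand": 10},{"dp": [23,0,29.5],"rotation": [0,0.25,0],"hand": 10},{"dp": [23,0,29.5],"rotation": [0,0.25,0],"hand": 10},{"dp": [23,0,29.5],"rotation": [0,0.25,0],"hand": 10},{"dp": [23,0,29.5],"rotation": [0,0.25,0],"hand": 10}]'

```text
t: 10.6
eef_pos: [0.4691, 0.1648, 0.2484]
orientation: [0.004, -2.392, -0.002]
force: [-0.4, -1.2, -0.5]
width: 0.199
grip_force: 58.8
```

Run:
```python
from h import *
a=snap('scene');b=snap('side');s=sensors.get_state();print(s['eef_pos'],s['orientation'],s['force'])
A=cv2.resize(a['img'][170:350,200:440],None,fx=1.6,fy=1.6);B=cv2.resize(b['img'][120:300,240:480],None,fx=1.6,fy=1.6)
cv2.imwrite('pics/pair2.png',np.hstack([A,B])[...,::-1])
```

```text
[0.46900715 0.16481975 0.24845901] [ 4.10656727e-03 -2.39210243e+00 -1.47460643e-03] [ 0.21430953 -0.3765948  -0.68115115]
```

View pics/pair2.png

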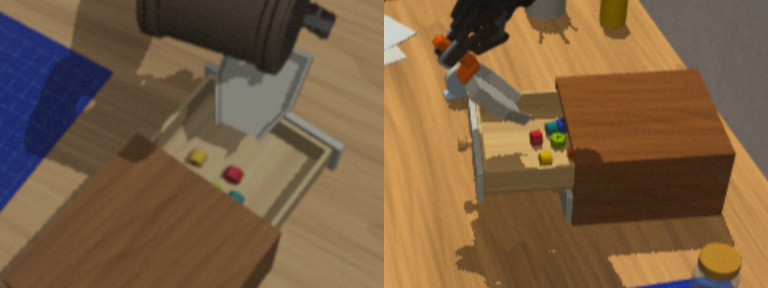

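The side half shows crimson, teal, blue, lime and yellow beads in the drawer around (550,135). The orange cube isn't visible: it is either under the carcass or still in the tray. I'll level the tray over the drawer and check.

carry_out --motion '[{"dp": [-3,0,0],"rotation": [0,-0.06,0],"hand": 10},{"dp": [-8,0,-6],"rotation": [0,-0.14,0],"hand": 10},{"dp": [-14,0,-14],"rotation": [0,-0.22,0],"hand": 10},{"dp": [-19,0,-23],"rotation": [0,-0.3,0],"hand": 10},{"dp": [-25,0,-32],"rotation": [0,-0.38,0],"hand": 10},{"dp": [-30,0,-42],"rotation": [0,-0.46,0],"hand": 10},{"dp": [-35,0,-51],"rotation": [0,-0.54,0],"hand": 10},{"dp": [-39,0,-59],"rotation": [0,-0.62,0],"hand": 10},{"dp": [-43,0,-65],"rotation": [0,-0.7,0],"hand": 10},{"dp": [-44,0,-70],"rotation": [0,-0.75,0],"hand": 10}]'

```text
t: 11.7
eef_pos: [0.4239, 0.1648, 0.1781]
orientation: [-0.006, 3.14, 0.0]
force: [0.1, 0.6, -0.1]
width: 0.197
grip_force: 58.8
```

Run:
```python
from h import *
s=sensors.get_state();print(s['eef_pos'],s['orientation'],s['force'])
for n in('scene','side'):
    a=snap(n);hsv=cv2.cvtColor(a['img'],cv2.COLOR_RGB2HSV)
    # pan interior pixels at floor level
    x,y,z=s['eef_pos']; P=[(40,-43),(40,43),(100,43),(148,23),(148,-23),(100,-43)]
    poly=np.array([proj(a,[x+p/1000,y+q/1000,z-.0057]) for p,q in P]).round().astype(np.int32)
    m=np.zeros((480,640),np.uint8);cv2.fillPoly(m,[poly],255)
    print(n,poly.tolist(),'saturated px in pan',int(((hsv[...,1]>110)&(hsv[...,2]>60)&(m>0)).sum()),'of',int((m>0).sum()))
    k,l,st,c=cv2.connectedComponentsWithStats(((hsv[...,1]>150)&(hsv[...,2]>70)&(m>0)).astype(np.uint8))
    for i in range(1,k):
        if st[i,4]>5:print(st[i],np.round(c[i]),a['img'][l==i].mean(0).round())
    # orange anywhere in the drawer region
    D=[proj(a,p) for p in((.525,.09,.08),(.55,.25,.08),(.655,.235,.08),(.64,.08,.08))]
    m2=np.zeros_like(m);cv2.fillPoly(m2,[np.array(D).round().astype(np.int32)],255)
    k,l,st,c=cv2.connectedComponentsWithStats(((hsv[...,1]>160)&(hsv[...,2]>60)&(m2>0)).astype(np.uint8))
    for i in range(1,k):
        if st[i,4]>5:print(' drawer',st[i],np.round(c[i]),a['img'][l==i].mean(0).round())
```

```text
[0.42385796 0.1648367  0.17808389] [-5.80955145e-03  3.13966847e+00  1.09215694e-04] [ 0.08812268  0.56347399 -0.11212158]
scene [[356, 186], [398, 204], [385, 228], [363, 244], [339, 234], [341, 210]] saturated px in pan 0 of 2214
 drawer [318 264  11   9  65] [323. 268.] [131. 112.  42.]
 drawer [340 275  11   8  57] [346. 278.] [117.  40.  44.]
side [[279, 199], [271, 176], [298, 172], [320, 174], [326, 186], [307, 195]] saturated px in pan 69 of 1115
[271 175   6  17  54] [274. 181.] [139.  64.  16.]
 drawer [342 195  10   6  32] [346. 198.] [ 32.  86. 111.]
 drawer [331 201   8  10  61] [335. 206.] [125.  35.  33.]
 drawer [344 203  10  10  86] [348. 207.] [ 92. 111.  10.]
 drawer [354 211   6  11  32] [356. 216.] [98. 51. 17.]
 drawer [336 214   9  10  68] [340. 218.] [147. 113.  12.]
 drawer [359 224   4   7  14] [360. 227.] [65. 41. 20.]
```

The tray is empty: 0 coloured pixels in the pan in the scene view, and only the handle flange in the side view. I'll carry it back to where it stood.

carry_out --motion '[{"dp": [1,-5,0],"rotation": [0,0,0.004],"hand": 10},{"dp": [4,-18,0],"rotation": [0,0,0.014],"hand": 10},{"dp": [8,-36,0],"rotation": [0,0,0.028],"hand": 10},{"dp": [13,-60,0],"rotation": [0,0,0.047],"hand": 10},{"dp": [19,-84,0],"rotation": [0,0,0.066],"hand": 10},{"dp": [24,-108,0],"rotation": [0,0,0.084],"hand": 10},{"dp": [30,-132,0],"rotation": [0,0,0.103],"hand": 10},{"dp": [35,-156,0],"rotation": [0,0,0.122],"hand": 10},{"dp": [40,-180,0],"rotation": [0,0,0.141],"hand": 10},{"dp": [45,-200,0],"rotation": [0,0,0.156],"hand": 10}]'

```text
t: 12.8
eef_pos: [0.4711, -0.0373, 0.179]
orientation: [0.25, -3.132, 0.0]
force: [0.8, 1.0, -0.7]
width: 0.198
grip_force: 58.8
```

carry_out --motion '[{"dp": [4,-20,0],"rotation": [0,0,0.016],"hand": 10},{"dp": [9,-40,0],"rotation": [0,0,0.031],"hand": 10},{"dp": [13,-60,0],"rotation": [0,0,0.047],"hand": 10},{"dp": [18,-80,-3],"rotation": [0,0,0.062],"hand": 10},{"dp": [22,-100,-10],"rotation": [0,0,0.078],"hand": 10},{"dp": [26,-117,-20],"rotation": [0,0,0.09],"hand": 10},{"dp": [29,-130,-35],"rotation": [0,0,0.1],"hand": 10},{"dp": [31,-138,-55],"rotation": [0,0,0.107],"hand": 10},{"dp": [32,-143,-75],"rotation": [0,0,0.112],"hand": 10},{"dp": [32,-143,-95],"rotation": [0,0,0.112],"hand": 10}]'

```text
t: 13.8
eef_pos: [0.5031, -0.1802, 0.0831]
orientation: [-0.423, 3.113, -0.001]
force: [0.5, -0.4, -0.7]
width: 0.2
grip_force: 58.8
```

Run:
```python
from h import *
s=sensors.get_state();print(s['eef_pos'],s['orientation'],s['force'])
for n in('scene','side'):
    a=snap(n);hsv=cv2.cvtColor(a['img'],cv2.COLOR_RGB2HSV)
    m=((hsv[...,1]>185)&(hsv[...,2]>60)&(hsv[...,0]>4)&(hsv[...,0]<15)).astype(np.uint8)
    k,l,st,c=cv2.connectedComponentsWithStats(m)
    for i in range(1,k):
        if 12<st[i,4]<500:print(n,st[i],np.round(onz(a,c[i],.02)[:2],3),a['img'][l==i].mean(0).round())
```

```text
[ 0.50308175 -0.18017187  0.08306263] [-4.22910630e-01  3.11265213e+00 -9.13496659e-04] [ 0.50106718 -0.3677412  -0.71589616]
scene [228 128  11  11  62] [ 0.349 -0.26 ] [88. 45. 20.]
scene [206 161  15  23 102] [ 0.478 -0.226] [128.  70.  32.]
side [250 112  21   7  65] [0.523 0.729] [137.  59.  11.]
side [393 166  17   8  29] [0.843 0.351] [150.  90.  39.]
side [393 170  18  13  56] [0.834 0.323] [148.  88.  39.]
side [418 175  13  13  48] [0.885 0.284] [148.  88.  39.]
side [438 195  11   8  19] [0.906 0.207] [149.  88.  39.]
side [449 203   6   9  17] [0.909 0.167] [145.  86.  38.]
side [439 208   8   5  15] [0.884 0.162] [145.  86.  38.]
side [321 323  11  13 104] [ 0.502 -0.122] [144.  63.  20.]
side [257 382  37  38 432] [ 0.368 -0.249] [149.  68.  16.]
```

No stray orange bead is on the table, so it is in the drawer under the carcass. I'll lower the tray, set it down and release.

carry_out --motion '[{"dp": [-1,1,-14],"rotation": [0,0,0],"hand": 10},{"dp": [-1,1,-28],"rotation": [0,0,0],"hand": 10},{"dp": [-1,1,-42],"rotation": [0,0,0],"hand": 10},{"dp": [-1,1,-53],"rotation": [0,0,0],"hand": 10},{"dp": [-1,1,-60],"rotation": [0,0,0],"hand": 10},{"dp": [-1,1,-65],"rotation": [0,0,0],"hand": 10},{"dp": [-1,1,-68],"rotation": [0,0,0],"hand": 10},{"dp": [-1,1,-70],"rotation": [0,0,0],"hand": 10},{"dp": [-1,1,-71],"rotation": [0,0,0],"hand": 10},{"dp": [-1,1,-71.5],"rotation": [0,0,0],"hand": 10}]'

```text
t: 14.9
eef_pos: [0.5015, -0.1774, 0.0121]
orientation: [-0.425, 3.112, -0.001]
force: [-0.4, -0.5, -1.0]
width: 0.199
grip_force: 58.8
```

carry_out --motion '[{"dp": [0,0,-0.5],"rotation": [0,0,0],"hand": 10},{"dp": [0,0,-1],"rotation": [0,0,0],"hand": 10},{"dp": [0,0,-1],"rotation": [0,0,0],"hand": 10},{"dp": [0,0,-1],"rotation": [0,0,0],"hand": 18},{"dp": [0,0,-1],"rotation": [0,0,0],"hand": 22},{"dp": [0,0,-1],"rotation": [0,0,0],"hand": 28},{"dp": [0,0,-1],"rotation": [0,0,0],"hand": 36},{"dp": [0,0,-1],"rotation": [0,0,0],"hand": 44},{"dp": [0,0,-1],"rotation": [0,0,0],"hand": 50},{"dp": [0,0,-1],"rotation": [0,0,0],"hand": 50}]'

```text
t: 15.9
eef_pos: [0.5012, -0.1772, 0.0108]
orientation: [0.425, -3.113, -0.0]
force: [-0.2, 0.7, -0.1]
width: 0.584
grip_force: 0.0
```

carry_out --motion '[{"dp": [0,0,5],"rotation": [0,0,0],"hand": 50},{"dp": [0,0,15],"rotation": [0,0,0],"hand": 50},{"dp": [0,0,35],"rotation": [0,0,0],"hand": 50},{"dp": [0,0,65],"rotation": [0,0,0],"hand": 50},{"dp": [0,0,100],"rotation": [0,0,0],"hand": 50},{"dp": [0,0,140],"rotation": [0,0,0],"hand": 50},{"dp": [0,0,175],"rotation": [0,0,0],"hand": 50},{"dp": [0,0,190],"rotation": [0,0,0],"hand": 50},{"dp": [0,0,190],"rotation": [0,0,0],"hand": 50},{"dp": [0,0,190],"rotation": [0,0,0],"hand": 50}]'

```text
t: 16.9
eef_pos: [0.5005, -0.1769, 0.1995]
orientation: [0.424, -3.111, -0.002]
force: [-0.8, 0.4, -0.3]
width: 0.585
grip_force: 0.0
```

Run:
```python
from h import *
s=sensors.get_state();print(s['eef_pos'],s['force'])
w=snap('wrist');b=snap('side');a=snap('scene')
A=cv2.resize(w['img'],(400,300));B=cv2.resize(a['img'][100:340,150:470],(400,300));np.save('a.npy',a['img'])
cv2.imwrite('pics/place.png',np.hstack([A,B])[...,::-1])
```

```text
[ 0.50052548 -0.1768678   0.19954297] [-0.75803616  0.41537304 -0.32761706]
```

View pics/place.png

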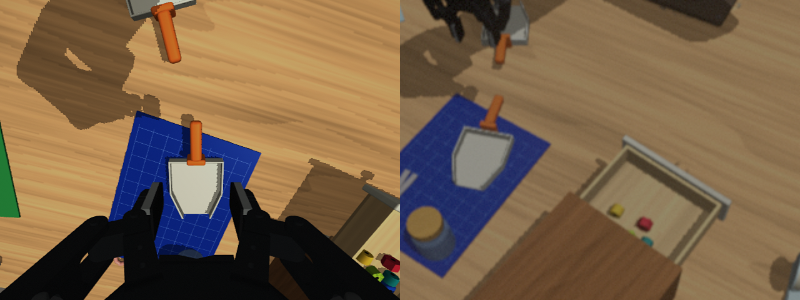

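The wrist half shows the empty tray flat on the mat at (195,190), with the handle at (195,140). The scene half shows beads in the drawer at (617,210) and (645,223). Now I'll go in front of the knob, about (0.491,0.180), with the fingers shut.

carry_out --motion '[{"dp": [-3,15,0],"rotation": [0,0,-0.05],"hand": 40},{"dp": [-9,50,0],"rotation": [0,0,-0.1],"hand": 20},{"dp": [-18,98,0],"rotation": [0,0,-0.15],"hand": 0},{"dp": [-27,146,0],"rotation": [0,0,-0.2],"hand": 0},{"dp": [-36,194,0],"rotation": [0,0,-0.25],"hand": 0},{"dp": [-45,242,0],"rotation": [0,0,-0.3],"hand": 0},{"dp": [-54,290,0],"rotation": [0,0,-0.35],"hand": 0},{"dp": [-62,333,0],"rotation": [0,0,-0.4],"hand": 0},{"dp": [-68,360,0],"rotation": [0,0,-0.44],"hand": 0},{"dp": [-68,367,0],"rotation": [0,0,-0.44],"hand": 0}]'

```text
t: 18.05
eef_pos: [0.4315, 0.1919, 0.1991]
orientation: [-0.259, -3.128, 0.001]
force: [0.6, 0.5, -0.7]
width: -0.003
grip_force: 0.0
```

Run:
```python
from h import *
s=sensors.get_state();print(s['eef_pos'],s['orientation'],s['force'],s['width'])
w=snap('wrist');hsv=cv2.cvtColor(w['img'],cv2.COLOR_RGB2HSV)
p=proj(w,[.491,.18,.088]);print('knob expected',p)
# beads by saturation inside drawer area
m=((hsv[...,1]>150)&(hsv[...,2]>70)).astype(np.uint8)
k,l,st,c=cv2.connectedComponentsWithStats(m)
for i in range(1,k):
    if 40<st[i,4]<3000:print(st[i],np.round(onz(w,c[i],.08)[:2],3),w['img'][l==i].mean(0).round())
# panel top edge: bright low-saturation pixels
m=((hsv[...,1]<45)&(hsv[...,2]>110)).astype(np.uint8)
k,l,st,c=cv2.connectedComponentsWithStats(m)
for i in sorted(range(1,k),key=lambda i:-st[i,4])[:4]:
    r=cv2.minAreaRect(cv2.findNonZero((l==i).astype(np.uint8)));print('white',st[i],[(q.round().tolist(),np.round(onz(w,q,.1165)[:2],4).tolist()) for q in cv2.boxPoints(r)])
```

```text
[0.43146234 0.19188153 0.1990702 ] [-2.58697263e-01 -3.12755746e+00  8.69634469e-04] [ 0.60159651  0.4622479  -0.68747631] -0.0025650886191234093
knob expected [313.90412575 306.2400768 ]
[  0 338  42  37 634] [ 0.502 -0.104] [118.  50.  15.]
[   0  386   61   94 2408] [ 0.59 -0.14] [ 9. 28. 98.]
white [  10  347   87   79 3576] [([10.0, 372.0], [0.4941, -0.0702]), ([49.0, 340.0], [0.4706, -0.0266]), ([104.0, 407.0], [0.5399, -0.0071]), ([65.0, 439.0], [0.5679, -0.0534])]
white [619   0  21  98 899] [([619.0, 0.0], [0.3097, 0.3881]), ([639.0, 0.0], [0.3116, 0.3995]), ([639.0, 97.0], [0.3649, 0.406]), ([619.0, 97.0], [0.3628, 0.3937])]
white [543 278  32  45 467] [([543.0, 278.0], [0.4801, 0.3522]), ([568.0, 272.0], [0.4785, 0.3702]), ([578.0, 316.0], [0.5169, 0.3801]), ([553.0, 322.0], [0.5189, 0.3612])]
white [529 310  22  26 252] [([528.0, 310.0], [0.5054, 0.3419]), ([544.0, 306.0], [0.5039, 0.3541]), ([551.0, 331.0], [0.5267, 0.3598]), ([534.0, 335.0], [0.5284, 0.3473])]
```

carry_out --motion '[{"dp": [0,0,-15],"rotation": [0,0,0],"hand": 0},{"dp": [0,0,-40],"rotation": [0,0,0],"hand": 0},{"dp": [0,0,-70],"rotation": [0,0,0],"hand": 0},{"dp": [0,0,-95],"rotation": [0,0,0],"hand": 0},{"dp": [0,0,-112],"rotation": [0,0,0],"hand": 0},{"dp": [0,0,-120],"rotation": [0,0,0],"hand": 0},{"dp": [5,-1,-120],"rotation": [0,0,0],"hand": 0},{"dp": [12,-2,-120],"rotation": [0,0,0],"hand": 0},{"dp": [20,-3.4,-120],"rotation": [0,0,0],"hand": 0},{"dp": [28,-4.8,-120],"rotation": [0,0,0],"hand": 0}]'

```text
t: 19.1
eef_pos: [0.4631, 0.1849, 0.0821]
orientation: [0.265, 3.128, 0.001]
force: [0.2, 0.4, 0.2]
width: 0.003
grip_force: 0.0
```

carry_out --motion '[{"dp": [8,-1.4,0],"rotation": [0,0,0],"hand": 0},{"dp": [16,-2.7,0],"rotation": [0,0,0],"hand": 0},{"dp": [24,-4.1,0],"rotation": [0,0,0],"hand": 0},{"dp": [32,-5.5,0],"rotation": [0,0,0],"hand": 0},{"dp": [40,-6.8,0],"rotation": [0,0,0],"hand": 0},{"dp": [48,-8.2,0],"rotation": [0,0,0],"hand": 0},{"dp": [56,-9.6,0],"rotation": [0,0,0],"hand": 0},{"dp": [64,-10.9,0],"rotation": [0,0,0],"hand": 0},{"dp": [72,-12.3,0],"rotation": [0,0,0],"hand": 0},{"dp": [80,-13.7,0],"rotation": [0,0,0],"hand": 0}]'

```text
t: 20.1
eef_pos: [0.5418, 0.1712, 0.0807]
orientation: [-0.265, -3.13, -0.0]
force: [-0.4, 1.5, -0.1]
width: -0.0
grip_force: 0.7
```

carry_out --motion '[{"dp": [7,-1.2,0],"rotation": [0,0,0],"hand": 0},{"dp": [13,-2.2,0],"rotation": [0,0,0],"hand": 0},{"dp": [19,-3.2,0],"rotation": [0,0,0],"hand": 0},{"dp": [24,-4.1,0],"rotation": [0,0,0],"hand": 0},{"dp": [29,-4.9,0],"rotation": [0,0,0],"hand": 0},{"dp": [33,-5.6,0],"rotation": [0,0,0],"hand": 0},{"dp": [37,-6.3,0],"rotation": [0,0,0],"hand": 0},{"dp": [40,-6.8,0],"rotation": [0,0,0],"hand": 0},{"dp": [43,-7.3,0],"rotation": [0,0,0],"hand": 0},{"dp": [45,-7.7,0],"rotation": [0,0,0],"hand": 0}]'

```text
t: 21.1
eef_pos: [0.5865, 0.1635, 0.0809]
orientation: [0.265, 3.13, -0.0]
force: [0.0, 1.2, 0.4]
width: -0.003
grip_force: 0.5
```

Run:
```python
from h import *
s=sensors.get_state();print(s['eef_pos'],s['force'])
# drawer panel position in scene: brightness change along the cabinet axis near the panel's robot-left end
a=snap('scene');o=np.array([.640,.159]);x=np.array([.986,-.169]);y=np.array([.169,.986])
for lat in(-.085,.07,.085):
    print(lat,[(d,*a['img'][tuple(proj(a,[*(o-x*d/1000+y*lat),.1165]).round().astype(int)[::-1])].tolist()) for d in range(-4,70,5)])
```

```text
[0.58649468 0.16350464 0.08085149] [0.00854607 1.1507468  0.44251038]
-0.085 [(-4, 107, 75, 50), (1, 94, 80, 62), (6, 126, 116, 88), (11, 77, 74, 66), (16, 104, 101, 93), (21, 94, 87, 76), (26, 88, 69, 46), (31, 89, 69, 49), (36, 92, 74, 51), (41, 95, 73, 50), (46, 89, 71, 48), (51, 89, 68, 44), (56, 88, 69, 46), (61, 90, 71, 49), (66, 108, 87, 59)]
0.07 [(-4, 110, 76, 47), (1, 85, 63, 43), (6, 139, 124, 92), (11, 98, 86, 73), (16, 147, 146, 136), (21, 145, 142, 130), (26, 146, 119, 85), (31, 148, 121, 85), (36, 148, 119, 85), (41, 148, 119, 86), (46, 152, 126, 89), (51, 151, 123, 87), (56, 146, 117, 82), (61, 142, 117, 83), (66, 145, 118, 84)]
0.085 [(-4, 115, 81, 52), (1, 118, 100, 71), (6, 143, 128, 96), (11, 108, 98, 76), (16, 143, 141, 132), (21, 147, 145, 135), (26, 151, 124, 88), (31, 145, 117, 81), (36, 147, 120, 85), (41, 149, 120, 86), (46, 150, 122, 88), (51, 152, 123, 88), (56, 152, 123, 88), (61, 146, 119, 83), (66, 144, 116, 83)]
```

The drawer is about 13 mm from shut. I'll push slowly.

carry_out --motion '[{"dp": [2,-0.3,0],"rotation": [0,0,0],"hand": 0},{"dp": [4,-0.7,0],"rotation": [0,0,0],"hand": 0},{"dp": [5,-0.9,0],"rotation": [0,0,0],"hand": 0},{"dp": [6,-1,0],"rotation": [0,0,0],"hand": 0},{"dp": [7,-1.2,0],"rotation": [0,0,0],"hand": 0},{"dp": [8,-1.4,0],"rotation": [0,0,0],"hand": 0},{"dp": [9,-1.5,0],"rotation": [0,0,0],"hand": 0},{"dp": [10,-1.7,0],"rotation": [0,0,0],"hand": 0},{"dp": [11,-1.9,0],"rotation": [0,0,0],"hand": 0},{"dp": [12,-2,0],"rotation": [0,0,0],"hand": 0}]'

```text
t: 22.15
eef_pos: [0.5983, 0.1615, 0.0809]
orientation: [0.265, 3.13, -0.0]
force: [-1.5, -0.5, 0.2]
width: -0.004
grip_force: 0.5
```

carry_out --motion '[{"dp": [0.5,0,0],"rotation": [0,0,0],"hand": 0},{"dp": [1,0,0],"rotation": [0,0,0],"hand": 0},{"dp": [1.5,0,0],"rotation": [0,0,0],"hand": 0},{"dp": [2,0,0],"rotation": [0,0,0],"hand": 0},{"dp": [2.5,0,0],"rotation": [0,0,0],"hand": 0},{"dp": [2.5,0,0],"rotation": [0,0,0],"hand": 0},{"dp": [3,0,0],"rotation": [0,0,0],"hand": 0},{"dp": [3,0,0],"rotation": [0,0,0],"hand": 0},{"dp": [3,0,0],"rotation": [0,0,0],"hand": 0},{"dp": [3,0,0],"rotation": [0,0,0],"hand": 0}]'

```text
t: 23.15
eef_pos: [0.6012, 0.1616, 0.0807]
orientation: [0.265, 3.13, 0.0]
force: [-0.4, -0.1, -0.8]
width: 0.003
grip_force: 0.4
```

Not at the stop yet, so I'll continue in small steps.

carry_out --motion '[{"dp": [0.5,0,0],"rotation": [0,0,0],"hand": 0},{"dp": [1,0,0],"rotation": [0,0,0],"hand": 0},{"dp": [1.5,0,0],"rotation": [0,0,0],"hand": 0},{"dp": [2,0,0],"rotation": [0,0,0],"hand": 0},{"dp": [2.5,0,0],"rotation": [0,0,0],"hand": 0},{"dp": [3,-0.5,0],"rotation": [0,0,0],"hand": 0},{"dp": [3,-0.5,0],"rotation": [0,0,0],"hand": 0},{"dp": [3,-0.5,0],"rotation": [0,0,0],"hand": 0},{"dp": [3,-0.5,0],"rotation": [0,0,0],"hand": 0},{"dp": [3,-0.5,0],"rotation": [0,0,0],"hand": 0}]'

```text
t: 24.15
eef_pos: [0.6019, 0.1615, 0.0807]
orientation: [-0.264, -3.124, 0.001]
force: [-8.0, -0.5, 5.2]
width: 0.003
grip_force: 4.3
```

Run:
```python
from h import *
s=sensors.get_state();print(s['eef_pos'],s['force'])
a=snap('scene');o=np.array([.640,.159]);x=np.array([.986,-.169]);y=np.array([.169,.986])
for lat in(-.085,.07,.085):
    print(lat,[(d,*a['img'][tuple(proj(a,[*(o-x*d/1000+y*lat),.1165]).round().astype(int)[::-1])].tolist()) for d in range(-12,30,3)])
```

```text
[0.60188545 0.16152469 0.08073808] [-8.00337752 -0.48361078  5.23297802]
-0.085 [(-12, 107, 75, 50), (-9, 107, 74, 48), (-6, 103, 72, 48), (-3, 79, 56, 40), (0, 92, 84, 74), (3, 103, 102, 95), (6, 96, 90, 77), (9, 96, 75, 52), (12, 95, 75, 50), (15, 91, 71, 48), (18, 85, 68, 47), (21, 83, 63, 42), (24, 90, 72, 50), (27, 88, 71, 47)]
0.07 [(-12, 111, 76, 48), (-9, 114, 79, 52), (-6, 114, 84, 54), (-3, 111, 74, 48), (0, 114, 88, 66), (3, 141, 133, 121), (6, 145, 141, 130), (9, 146, 123, 96), (12, 146, 117, 82), (15, 144, 116, 82), (18, 147, 118, 85), (21, 149, 122, 86), (24, 152, 125, 90), (27, 146, 118, 83)]
0.085 [(-12, 117, 83, 53), (-9, 117, 84, 53), (-6, 115, 81, 49), (-3, 118, 84, 51), (0, 121, 92, 70), (3, 140, 133, 120), (6, 145, 142, 131), (9, 145, 125, 99), (12, 146, 119, 82), (15, 140, 112, 79), (18, 142, 116, 83), (21, 148, 120, 85), (24, 148, 120, 85), (27, 152, 123, 87)]
```

It has hit the hard stop: force is 8 N and the panel lies against the carcass. I'll back off.

carry_out --motion '[{"dp": [-4,0.7,0],"rotation": [0,0,0],"hand": 0},{"dp": [-10,1.7,0],"rotation": [0,0,0],"hand": 0},{"dp": [-20,3.4,0],"rotation": [0,0,0],"hand": 0},{"dp": [-35,6,0],"rotation": [0,0,0],"hand": 0},{"dp": [-55,9,0],"rotation": [0,0,0],"hand": 0},{"dp": [-75,13,15],"rotation": [0,0,0],"hand": 0},{"dp": [-90,15,40],"rotation": [0,0,0],"hand": 0},{"dp": [-100,17,75],"rotation": [0,0,0],"hand": 0},{"dp": [-100,17,100],"rotation": [0,0,0],"hand": 0},{"dp": [-100,17,100],"rotation": [0,0,0],"hand": 0}]'

```text
t: 25.2
eef_pos: [0.5065, 0.1788, 0.1858]
orientation: [0.263, 3.121, 0.004]
force: [-0.1, -0.4, 0.9]
width: -0.002
grip_force: 0.0
```

Run:
```python
from h import *
s=sensors.get_state();print(s['eef_pos'],s['force'])
a=snap('scene');o=np.array([.640,.159]);x=np.array([.986,-.169]);y=np.array([.169,.986])
print([(d,*a['img'][tuple(proj(a,[*(o-x*d/1000+y*.07),.1165]).round().astype(int)[::-1])].tolist()) for d in range(-6,24,3)])
o0=np.load('a.npy').astype(int)
for n,r in(('tray+mat+jar+scissors',(slice(170,325),slice(100,275))),('tape',(slice(295,360),slice(450,490)))):
    print(n,int((np.abs(a['img'][r].astype(int)-o0[r]).max(-1)>45).sum()))
```

```text
[0.50646733 0.1787847  0.18576527] [-0.1244773  -0.36166305  0.85276285]
[(-6, 105, 69, 40), (-3, 107, 74, 46), (0, 113, 88, 64), (3, 137, 130, 117), (6, 144, 140, 128), (9, 142, 119, 93), (12, 142, 114, 79), (15, 141, 116, 83), (18, 143, 115, 84), (21, 147, 118, 86)]
tray+mat+jar+scissors 725
tape 0
```

```bash
python3 -c "
from workcell import job
print(job.job_done())"
```

```text
the job is handed in; nothing more can be done
None
```

I handed the job in at about 25 s: the beads are in the drawer, the tray is flat on the mat and the drawer is shut; I saw five beads land, and the orange cube must be under the carcass since it was not in the tray or on the table.

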